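Lock a stop nut with its jam nut

ROBOT

A 6-joint arm with a two-finger parallel gripper is mounted at the origin on the work surface. World frame = base frame: x ahead of the robot, y to its left, z up, the work surface at z = 0. Lengths are in m, angles in rad, forces in N, time in s.
With the tool pointing down it reaches from about 0.35 to 0.775 m from the base axis. Payload 5.5 kg.
Tool frame: the origin (TCP) lies midway between the tips of the shut fingers; the grasp point (between the pads) lies env.grasp_offset behind it (env.grasp_offset is the distance from the TCP to the grasp point, in m); z points along the fingers, y is the line along which they close (so a half turn about z gives the same grasp; the last joint's range is limited). The gripper opens to 85 mm and grips with 20 to 120 N. Pads are 22 mm wide; open, the fingers measure 114 mm over their backs; the gripper's body (76 mm by 85 mm) begins 54 mm behind the grasp point. The pads swing forward as they close: fully open they stand 13 mm farther back than shut.
Start: joints at [-1.285, 0.313, 0.046, 1.304, 0, 1.431], TCP at [0.238, -0.524, 0.231] pointing down, gripper open.
Joint ranges: [-2.76, 2.76], [-0.86, 1.69], [-1.03, 1.26], [-2.2, 2.34], [-1.47, 1.5], [-3.14, 3.14]. Speed limits (rad/s): [2.57, 2.57, 3.14, 3.14, 3.14, 3.14].

INTERFACE

Orientations are given as a unit quaternion [w, x, y, z].
In Python, from workcell import monitor, viewer, order, env gives the robot as it stands.
- The arm moves only by the tool carry_out, never from a script. Its argument "plan" is a list that holds one entry, the list of rows, each a list of 7 numbers: the turn, a rotation vector about the world's x, y, z in rad, then the shift along the world's x, y, z in mm, then the finger opening in mm, from 0 to 85.4. A call has 1 to 20 rows; each row is the pose to reach, as a shift and turn from the pose commanded when the call began; what a row does not reach only later rows make up. A row lasts 1/10 s, in which the tool goes at most 50 mm and 8.59 degrees, less where a joint would pass 70% of its speed; a pose out of reach is approached as far as the arm can. A call with a gripper value outside its range is refused whole. The fingers move at their own pace and stop on an object; "squeeze" is the grip in N (left out, the last holds). Time passes only in rows, so rows that repeat a pose let the fingers close. It gives the time, the measured TCP pose, the force, the opening and the grip force at its end, in the units of the state.
- monitor.get_state(): the state, without advancing time (a new reading comes with each control period).
- viewer.read_camera(name): name is "scene" or "top" or "wrist"; returns the picture (420x560x3 uint8, red, green, blue); there is no depth.
- viewer.calibration(name): a dict with "K" (3x3 intrinsics, pixels), "eye" and "rotation" of the camera in the world. Camera axes: x right, y down, z forward; pixel columns grow to the right and rows downward; lengths in m; the calibration is good to about 2 mm. A picture is of the moment at which its call begins: read the wrist's pose just before it. calibration takes no time and is no camera call; for the wrist camera it gives the pose at the moment of the call.
- order.hand_in(): hands the job in; it is judged then, once.
The state is a dict: "clock": time; "joint_pos": joint angles; "qvel": joint speeds; "tau": joint torques, N m; "tcp_pos": TCP position; "orientation": TCP orientation; "wrist_force": force on the tool from outside, world axes, zero at the start; "ft_torque": the same for the moment, N m; "finger_gap": finger opening in m; "grip_force": force on a finger pad.
Only numpy, scipy, OpenCV 4.12 (cv2) and the standard library are available. Lean on these libraries where they do the work, as an engineer would, in place of code of your own. Each camera call takes 0.05 s, during which the arm holds its last target. There are 200 camera calls.

TASK

Fit the big open-ended spanner fully home on the lower nut of the depth stop, lying flat on the plate with its handle beside the post, so that the post keeps the lower nut from turning, and leave it there. Then push the lever of the upper jam nut clockwise (seen from above) until it binds tight against the lower nut - a firm push of about 15 N at the knob, held for half a second, never more than 22 N - without letting the lower nut shift by more than about 20 degrees, and without knocking over or moving the jar, the mug or the other spanner.

Things in the scene. Friction and masses are not known exactly. Their poses are not given: they have to be found in the camera images.
- stop_base: The depth stop: a fixed dark steel plate 120 mm (x) by 280 mm (y) and 30 mm thick, with an upright threaded stud of 24 mm diameter whose top is 92 mm above the bench. Origin on the bench under the stud's axis; the plate runs from 70 mm on the +y side to 210 mm on the -y side of it. The plate's own -y direction is where the spanner's handle is to lie.
- post: Upright steel post of 16 mm diameter and 32 mm height standing on the plate (fixed to it), 165 mm from the stud in the plate's -y direction and 22 mm to its -x side. Origin: centre of its foot, on the plate. A spanner on the lower nut with its handle straight along the plate's -y clears the post by 4 mm; when the nut is turned clockwise the handle comes to bear on the post.
- set_nut (a joint): Turn of the lower (set) nut about the stud, rad, counter-clockwise from above positive; starts at 0 to 0.06. The steel hexagon is 36 mm across flats, 16 mm high, its underside 1 mm above the plate; at 0 two flats look to the plate's +x and -x. It turns at only 0.08 N m, far more easily than the jam nut turns against it, so unless held it turns along.
- set_nut_mid (a point): Centre of the lower nut, on the stud's axis, 9 mm above the plate's top (39 mm above the bench).
- jam_nut: The upper jam nut: steel hexagon 36 mm across flats, 20 to 34 mm above the plate, with a 9 mm round lever bar to an upright knob, 120 degrees counter-clockwise from its x axis. Origin on the stud's axis, at the plate's top. Turns clockwise at a steady 0.26 N m (4 N at the knob) for 0.6 to 0.9 rad, then stops dead, tight, at an angle that differs each time and must be felt. Stays where left.
- lever_knob (a point): Middle of the black knob of the jam nut's lever: an upright cylinder of 18 mm diameter and 34 mm height, 65 mm from the stud's axis, reaching from 26 to 60 mm above the plate; this point is 43 mm above the plate's top. Free space all around and below it down to the plate.
- big_spanner: The larger of two loose steel open-ended spanners lying flat on the bench, 0.3 kg (varies), 216 mm long, 12 mm thick; handle 20 mm wide. Origin on its underside in the handle, 100 mm from the tail end; own x points along it to the mouth, z up. Centre of mass about 16 mm ahead of the origin. Mouth 38 mm wide, its two jaws 12 mm wide with tips that flare out a little as a lead-in.
- big_spanner_mouth (a point): Middle of the big spanner's mouth: 95 mm ahead of its origin, half its thickness (6 mm) up. When fully home this point is within about 2 mm of the lower nut's axis; the bottom of the mouth lies 22 mm behind it, the straight jaws end 12 mm and the flared tips 21 mm ahead.
- small_spanner: The other, smaller loose spanner, 183 mm long with a 25 mm mouth, too small for the nut: leave it alone. Origin on its underside in the handle; lies flat like the big one, about 100 mm beside it; either may be nearer the stop.
- screw_jar: Glass jar with a dark lid, 60 mm diameter, 85 mm high; origin centre of its underside. Leave alone.
- mug: White mug, 80 mm diameter, 90 mm high; origin centre of its underside. Leave alone.
There are look-alikes about, which are no part of the job. What is shaped like the big_spanner but purple is not meant.

How it is judged:
By the outcome, as a careful person would: the job done as asked, in the order asked, and still so for the second after the job is handed in, with the robot touching nothing.
It also fails if it takes over 67 s, if anything falls off the work surface, if the arm or the gripper's body presses on something with over 40 N, if the wrist force passes 120 N, or if a joint passes its speed limit or range.

## Working session

There is one attempt and no reset: what is moved stays moved. The work goes in short steps, Python scripts to look and compute and a tool call to move; the robot and the scene stay as the last step left them, time stands still between calls to the robot, and variables do not carry over. Pictures are saved under pics/ and viewed, at most 10 in all, crops included, and the job is handed in when it is done.

Besides the shell and the picture viewer there is one more tool, called after ">>>" as name(argument=value, ...) on one line, values as JSON. carry_out: Moves the arm, as the interface text tells. Its arguments: {"type":"object","properties":{"plan":{"type":"array","items":{"type":"array","items":{"type":"array","items":{"type":"number"}}}},"squeeze":{"type":"number"}},"required":["plan"]}

```bash
mkdir -p pics
cat > h.py <<'E'
import numpy as np, cv2
from workcell import monitor, viewer, order, env
def snap(n,f):
    c=viewer.calibration(n); im=np.array(viewer.read_camera(n)); cv2.imwrite('pics/'+f,im[:,:,::-1]); return im,c
def ray(c,u,v,z):
    K=np.array(c['K']);R=np.array(c['rotation']);e=np.array(c['eye'])
    d=R@np.linalg.solve(K,[u,v,1.]); return e+d*(z-e[2])/d[2]
def proj(c,p):
    q=np.array(c['K'])@(np.array(c['rotation']).T@(np.array(p)-np.array(c['eye']))); return q[:2]/q[2]
E
python3 - <<'E'
from h import *
for n in('top','scene'):
    im,c=snap(n,n+'0.png'); print(n,c)
a=cv2.imread('pics/top0.png');
print(monitor.get_state(), env.grasp_offset)
E
```

```text
top {'K': array([[410.56108989,   0.        , 283.07972915],
       [  0.        , 410.56108989, 200.2982309 ],
       [  0.        ,   0.        ,   1.        ]]), 'eye': array([0.39785269, 0.018649  , 1.0101262 ]), 'rotation': array([ 0.02814524, -0.70504563,  0.70742503, -0.04084524])}
scene {'K': array([[489.08742232,   0.        , 271.26348458],
       [  0.        , 489.08742232, 210.64647041],
       [  0.        ,   0.        ,   1.        ]]), 'eye': array([ 1.14218495, -0.07839726,  1.17834844]), 'rotation': array([-0.19996549,  0.72907982,  0.62958829, -0.17909494])}
{'clock': 0.1, 'joint_pos': array([-1.28464175e+00,  3.13922158e-01,  4.51104229e-02,  1.30361558e+00,
       -2.61295649e-06,  1.43117605e+00]), 'qvel': array([ 0.00045256, -0.00210157,  0.00317537, -0.00070683,  0.00033732,
       -0.00063055]), 'tau': array([ 3.73596529e-03, -4.81727028e+01,  2.99243349e+01,  1.28019409e-02,
       -6.99405155e-05, -6.03888139e-06]), 'tcp_pos': array([ 0.237341  , -0.52323349,  0.23050713]), 'orientation': array([-8.13211400e-04,  9.77424601e-01,  2.11282948e-01, -6.09985177e-05]), 'wrist_force': array([-0.23960132,  0.56348431, -0.61813301]), 'ft_torque': array([ 0.02976584,  0.04208044, -0.00878537]), 'grip_force': 0.0, 'finger_gap': 0.08502542961608404} 0.0187
```

View pics/top0.png

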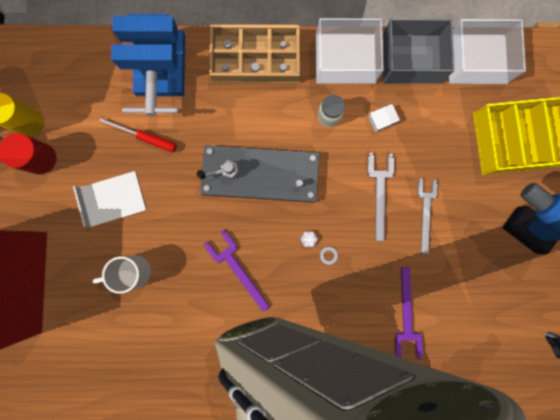

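View pics/scene0.png

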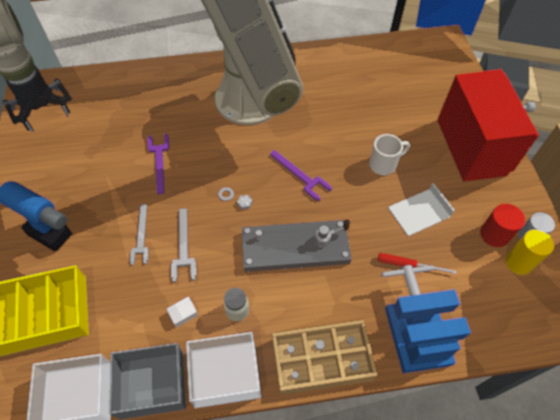

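The top view (up = +x, left = +y) shows these spanner-like things:
- a grey spanner at (380,155)-(381,240)
- a smaller grey one at (428,180)-(426,251)
- purple ones at (238,270) and (408,310)

The longer grey one with the wider mouth at (380,197) fits big_spanner. The stop has its stud at about (228,168), knob at (202,175) and post at (300,183). I'll confirm in an enlarged crop.

```bash
cat >> h.py <<'E'
from scipy.spatial.transform import Rotation as Ro
_cal=viewer.calibration
def calib(n):
    c=dict(_cal(n)); q=np.array(c['rotation'])
    if q.size==4: c['rotation']=Ro.from_quat(q[[1,2,3,0]]).as_matrix()
    return c
def snap(n,f):
    c=calib(n); im=np.array(viewer.read_camera(n)); cv2.imwrite('pics/'+f,im[:,:,::-1]); return im,c
E
python3 - <<'E'
from h import *
a=cv2.imread('pics/top0.png'); b=a[130:270,190:450]
cv2.imwrite('pics/crop.png',cv2.resize(b,None,fx=3,fy=3,interpolation=cv2.INTER_CUBIC))
c=calib('top')
for n,u,v,z in [('tail',381,240,.012),('mouthend',381,153,.012),('stail',426,252,.012),('stip',428,179,.012),('stud',229,167,.09),('post',300,182,.062),('knob',202,175,.09),('c1',206,147,.03),('c2',320,151,.03),('c3',317,202,.03),('c4',201,196,.03)]: print(n,ray(c,u,v,z).round(4))
E
```

```text
tail [ 0.398  -0.2371  0.012 ]
mouthend [ 0.6129 -0.2431  0.012 ]
stail [ 0.3686 -0.3461  0.012 ]
stip [ 0.5476 -0.3579  0.012 ]
stud [0.564  0.1241 0.09  ]
post [ 0.5335 -0.0383  0.062 ]
knob [0.5458 0.1848 0.09  ]
c1 [0.624 0.187 0.03 ]
c2 [ 0.614  -0.0895  0.03  ]
c3 [ 0.4895 -0.0806  0.03  ]
c4 [0.5046 0.1972 0.03  ]
```

View pics/crop.png

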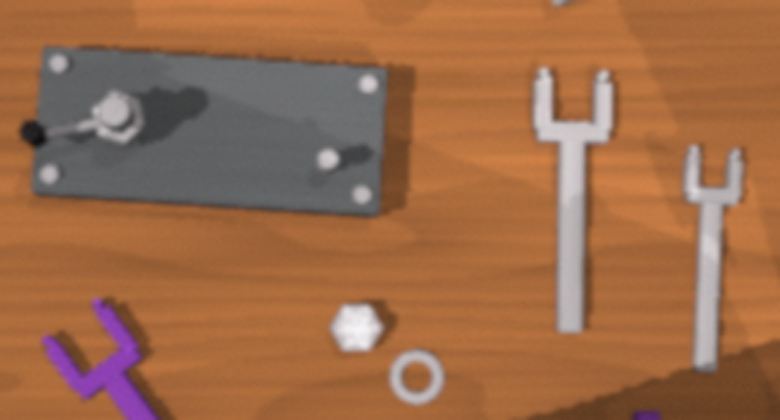

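The crop confirms it: the grey 215 mm spanner, mouth up at (573,100) in the crop, is big_spanner. The other grey one is 180 mm with a narrower mouth, so it is small_spanner. The plate is yawed about -0.045 rad, with the stud at about (0.562, 0.124). Next I go above the spanner's centre of mass.

>>> carry_out(plan=[[[0,0,-0.05,30,30,-5,60],[0,0,-0.1,65,65,-15,60],[0,0,-0.15,100,100,-25,60],[0,0,-0.22,135,140,-40,60],[0,0,-0.28,170,180,-50,60],[0,0,-0.34,205,215,-65,60],[0,0,-0.4,240,250,-75,60],[0,0,-0.44,265,275,-80,60],[0,0,-0.454,276,284,-80,60],[0,0,-0.454,276,284,-80,60],[0,0,-0.454,276,284,-80,60],[0,0,-0.454,276,284,-80,60]]], squeeze=60)

```text
clock: 1.3
tcp_pos: [0.5128, -0.2404, 0.1513]
orientation: [0.0, 1.0, -0.015, -0.0]
wrist_force: [-0.7, -0.3, 0.6]
finger_gap: 0.0598
grip_force: 0.0
```

Run:
```python
from h import *
im,c=snap('wrist','w1.png'); s=monitor.get_state(); print(s['clock'],s['tcp_pos'],s['orientation'],s['joint_pos'])
np.savez('w1.npz',**c)
for p in [(.398,-.2371,.012),(.6129,-.2431,.012),(.514,-.2404,.012)]: print(proj(c,p))
```

```text
1.35 [ 0.5127507  -0.24062109  0.15139049] [ 1.15111433e-04  9.99889452e-01 -1.48679616e-02 -1.16446749e-04] [-5.80312225e-01  3.31867413e-01 -1.26451921e-01  1.11255029e+00
 -3.19171024e-04  2.59101746e+00]
[285.27828594 315.51190941]
[285.28331999  76.23410827]
[285.351981   200.44219219]
```

View pics/w1.png

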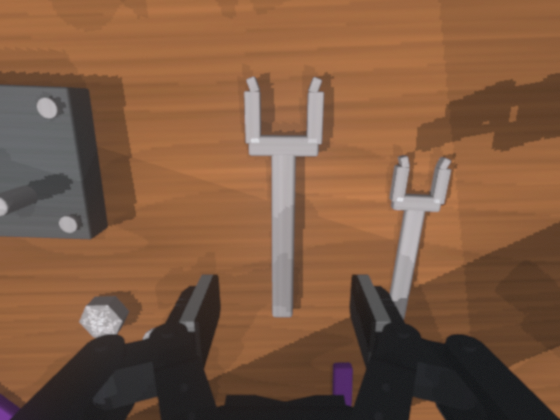

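The spanner lies where I computed: handle centreline at x≈284, tail at (283,316), tips at y≈78. The fingers straddle it. Descend, grip and lift a little.

>>> carry_out(plan=[[[0,0,0,1,0,-30,60],[0,0,0,1,0,-65,60],[0,0,0,1,0,-100,60],[0,0,0,1,0,-125,50],[0,0,0,1,0,-140,45],[0,0,0,1,0,-148,40],[0,0,0,1,0,-148,40],[0,0,0,1,0,-148,10],[0,0,0,1,0,-148,10],[0,0,0,1,0,-148,10],[0,0,0,1,0,-148,10],[0,0,0,1,0,-148,10],[0,0,0,1,0,-148,10]]], squeeze=80)

```text
clock: 2.65
tcp_pos: [0.5152, -0.2404, 0.0048]
orientation: [0.001, 1.0, -0.014, 0.001]
wrist_force: [-2.0, -0.7, 6.5]
finger_gap: 0.0173
grip_force: 79.2
```

Gripped (79 N). Lift, then turn and carry it to a pose 50 mm short of the nut along the plate axis.

>>> carry_out(plan=[[[0,0,0,0,0,15,10],[0,0,0,0,0,40,10],[0,0,0,0,0,75,10],[0,0,0.06,0,5,105,10],[0,0,0.18,3,20,115,10],[0,0,0.3,7,40,115,10],[0,0,0.42,11,60,115,10],[0,0,0.54,15,80,115,10],[0,0,0.66,18,100,115,10],[0,0,0.78,21,120,115,10],[0,0,0.9,25,140,115,10],[0,0,1.02,29,160,115,10],[0,0,1.14,33,180,115,10],[0,0,1.26,36,200,115,10],[0,0,1.38,38,215,115,10],[0,0,1.48,40,230,115,10],[0,0,1.554,41,237,115,10],[0,0,1.554,41,237,115,10],[0,0,1.554,41,237,115,10],[0,0,1.554,41,237,115,10]]])

```text
clock: 4.65
tcp_pos: [0.5554, -0.0031, 0.1182]
orientation: [0.0, 0.723, 0.69, -0.0]
wrist_force: [0.3, -0.1, -3.3]
finger_gap: 0.0168
grip_force: 78.9
```

Run:
```python
from h import *
im,c=snap('wrist','w2.png'); s=monitor.get_state(); print(s['clock'],s['tcp_pos'],s['orientation'],s['wrist_force'],s['finger_gap'])
np.savez('w2.npz',**c); t=s['tcp_pos']
for p in [(.562,.124,.092),(.562,.124,.064)]: print(proj(c,p))
yv=np.array([.045,.999,0])
for d in (98.5,65.5,89.5): print(d,proj(c,t+yv*d/1e3+[0,0,.008]))
print(c['eye'])
cv2.imwrite('pics/w2b.png',cv2.resize(im[:,:,::-1],(800,600),interpolation=cv2.INTER_CUBIC))
```

```text
4.7 [ 0.55538557 -0.00321696  0.1182671 ] [ 2.08980120e-05  7.23412047e-01  6.90416545e-01 -6.88378753e-05] [-0.30672537  0.27389833 -2.85000877] 0.01747073504230891
[286.83331507  -6.68892995]
[286.4686351    9.58800126]
98.5 [284.91857625  58.15801627]
65.5 [284.97630105 150.50302975]
89.5 [284.93529098  84.89733135]
[0.55900259 0.08113774 0.26124942]
```

View pics/w2b.png

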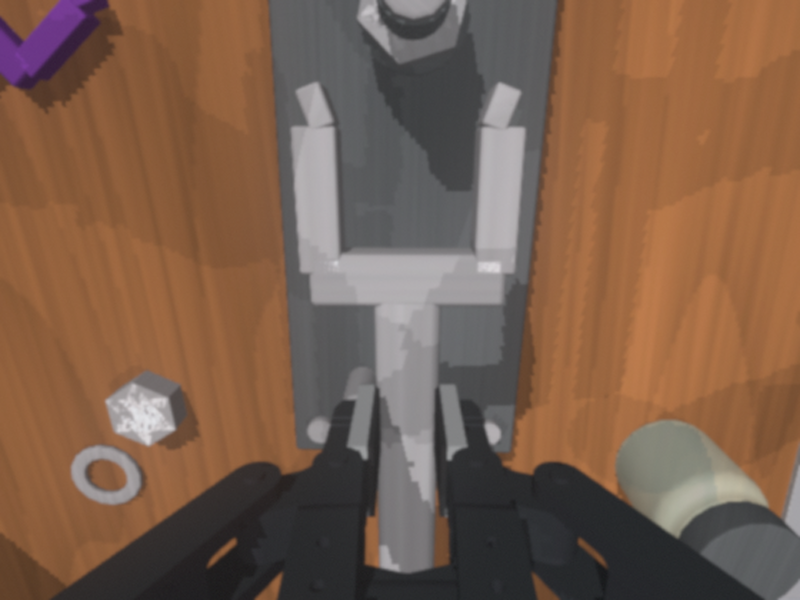

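The spanner hangs straight, mouth centreline at x≈408 (enlarged), tips at y≈84. The nut and stud are centred at x≈412 at the top edge, the plate edges run 271→297 and 556→512, and the post is at (360,380). I'll turn these into positions.

Run:
```python
from h import *
c=dict(np.load('w2.npz')); k=.7
def r(u,v,z): return ray(c,u*k,v*k,z)
L=[r(271,0,.03),r(297,450,.03)];R=[r(556,0,.03),r(512,450,.03)]
for a,b in (L,R): d=a-b; print(a.round(4),b.round(4),'ang',-d[0]/d[1])
print('nutL,R z64',r(358,20,.064),r(466,20,.064),'ring z.05',r(378,10,.064),r(447,10,.064))
print('jaw',r(293,127,.1255),r(525,127,.1255),'tips',r(316,84,.1255),r(503,84,.1255))
print('handle',r(378,560,.1255),r(434,560,.1255),r(376,310,.1255),r(438,310,.1255))
print('post top',r(358,374,.062))
s=monitor.get_state(); print(s['joint_pos'])
```

```text
[0.5059 0.1389 0.03  ] [ 0.4908 -0.0778  0.03  ] ang -0.06962334039527587
[0.6231 0.1335 0.03  ] [ 0.6102 -0.0833  0.03  ] ang -0.05940946902681265
nutL,R z64 [0.54373652 0.12287773 0.064     ] [0.58204925 0.12111721 0.064     ] ring z.05 [0.55103248 0.12564781 0.064     ] [0.57536806 0.12452971 0.064     ]
jaw [0.52965588 0.08619849 0.1255    ] [0.5900685  0.08341809 0.1255    ] tips [0.53672923 0.09611388 0.1255    ] [0.58415468 0.09393263 0.1255    ]
handle [ 0.54238372 -0.05934178  0.1255    ] [ 0.56234566 -0.06026902  0.1255    ] [0.54792324 0.03485329 0.1255    ] [0.56614315 0.03401204 0.1255    ]
post top [ 0.5325838  -0.01696275  0.062     ]
[-1.50263257e-01  3.34650323e-01 -2.08298074e-01  1.02789912e+00
 -1.34467177e-04  1.46719999e+00]
```

The spanner axis at -0.052 rad agrees with the plate axis (stud-to-post gives -0.053). Stud at (0.563, 0.124), mouth now at (0.5594, 0.074). Shift +1 mm in x and go down onto the plate.

>>> carry_out(plan=[[[0,0,0,1,0,-20,10],[0,0,0,1,0,-40,10],[0,0,0,1,0,-58,10],[0,0,0,1,0,-70,10],[0,0,0,1,0,-78,10],[0,0,0,1,0,-82,10],[0,0,0,1,0,-83,10],[0,0,0,1,0,-83,10]]])

```text
clock: 5.5
tcp_pos: [0.5569, -0.0028, 0.0358]
orientation: [0.0, 0.723, 0.691, 0.0]
wrist_force: [0.7, -0.5, -2.8]
finger_gap: 0.0169
grip_force: 78.9
```

Run:
```python
from h import *
im,c=snap('wrist','w3.png'); s=monitor.get_state(); print(s['clock'],s['tcp_pos'],s['wrist_force'],s['ft_torque'])
np.savez('w3.npz',**c)
cv2.imwrite('pics/w3b.png',cv2.resize(im[:,:,::-1],(800,600),interpolation=cv2.INTER_CUBIC))
```

```text
5.55 [ 0.55707695 -0.00278152  0.03598418] [-0.00956353  0.30585665 -3.75658955] [-0.00027468  0.02704209  0.00338473]
```

View pics/w3b.png

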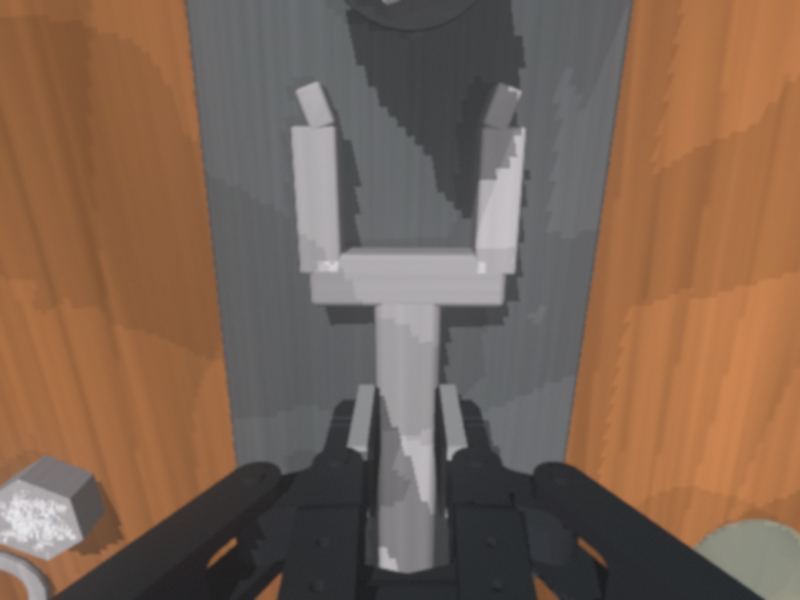

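The spanner is just above the plate (weight only, no contact). The stud collar is centred at x≈412 at the top and the mouth centreline at 409, so it's about 0.7 mm off. Slide on along the axis.

>>> carry_out(plan=[[[0,0,0,0.8,5,-0.5,10],[0,0,0,1.2,10,-0.5,10],[0,0,0,1.5,15,-0.5,10],[0,0,0,1.8,20,-0.5,10],[0,0,0,2,25,-0.5,10],[0,0,0,2.3,30,-0.5,10],[0,0,0,2.6,35,-0.5,10],[0,0,0,2.9,40,-0.5,10],[0,0,0,3,43,-0.5,10],[0,0,0,3,43,-0.5,10]]])

```text
clock: 6.55
tcp_pos: [0.5596, 0.0409, 0.0349]
orientation: [-0.0, 0.723, 0.691, 0.0]
wrist_force: [-0.2, -0.1, -1.7]
finger_gap: 0.0167
grip_force: 79.0
```

Run:
```python
from h import *
s=monitor.get_state(); print(s['clock'],s['tcp_pos'],s['orientation'],s['wrist_force'],s['ft_torque'])
```

```text
6.55 [0.55956098 0.04087308 0.03487211] [-4.89461703e-05  7.22600035e-01  6.91266334e-01  2.05209081e-04] [-0.24923715 -0.12532552 -1.71599432] [0.12798924 0.0215978  0.02946664]
```

>>> carry_out(plan=[[[0,0,0,0.1,1,0,10],[0,0,0,0.1,2,0,10],[0,0,0,0.2,3,0,10],[0,0,0,0.2,4,0,10],[0,0,0,0.3,5,0,10],[0,0,0,0.3,5,0,10]]])

```text
clock: 7.15
tcp_pos: [0.5599, 0.0454, 0.0349]
orientation: [0.0, 0.723, 0.691, 0.0]
wrist_force: [-0.4, 0.0, -1.9]
finger_gap: 0.0168
grip_force: 79.0
```

>>> carry_out(plan=[[[0,0,0,0.1,0.7,0,10],[0,0,0,0.1,1.4,0,10],[0,0,0,0.1,2,0,10],[0,0,0,0.1,2,0,10]]])

```text
clock: 7.55
tcp_pos: [0.5599, 0.0474, 0.0349]
orientation: [0.0, 0.723, 0.691, 0.0]
wrist_force: [0.2, -0.2, -1.7]
finger_gap: 0.017
grip_force: 79.0
```

>>> carry_out(plan=[[[0,0,0,0,0.5,0,10],[0,0,0,0,1,0,10],[0,0,0,0,1,0,10]]])

```text
clock: 7.85
tcp_pos: [0.5599, 0.0484, 0.0348]
orientation: [0.0, 0.723, 0.691, 0.0]
wrist_force: [0.3, -0.7, -2.4]
finger_gap: 0.0168
grip_force: 79.1
```

>>> carry_out(plan=[[[0,0,0,0,0.5,0,10],[0,0,0,0,1,0,10],[0,0,0,0,1,0,10]]])

```text
clock: 8.15
tcp_pos: [0.56, 0.0494, 0.0349]
orientation: [0.0, 0.723, 0.691, 0.0]
wrist_force: [0.5, -0.9, -1.8]
finger_gap: 0.0169
grip_force: 79.1
```

>>> carry_out(plan=[[[0,0,0,0,0.5,0,10],[0,0,0,0,1,0,10],[0,0,0,0,1,0,10]]])

```text
clock: 8.45
tcp_pos: [0.56, 0.0504, 0.0349]
orientation: [0.0, 0.723, 0.691, 0.0]
wrist_force: [-0.1, -1.5, -1.5]
finger_gap: 0.0171
grip_force: 79.1
```

Run:
```python
from h import *
s=monitor.get_state(); print(s['clock'],s['tcp_pos'],s['wrist_force'],s['ft_torque'])
im,c=snap('scene','s4.png'); im2,c2=snap('top','t4.png')
p=np.array([.563,.124,.05])
o=[]
for I,C in((im,c),(im2,c2)):
    u,v=proj(C,p).round().astype(int); print(u,v)
    b=I[v-35:v+35,u-45:u+45,::-1]; o.append(cv2.resize(b,(400,311),interpolation=cv2.INTER_CUBIC))
cv2.imwrite('pics/c4.png',np.hstack(o))
```

```text
8.45 [0.55995235 0.05036204 0.03486869] [-0.06500897 -1.53647969 -1.54083857] [-0.1715163  -0.02549915 -0.0465192 ]
320 237
231 170
```

View pics/c4.png

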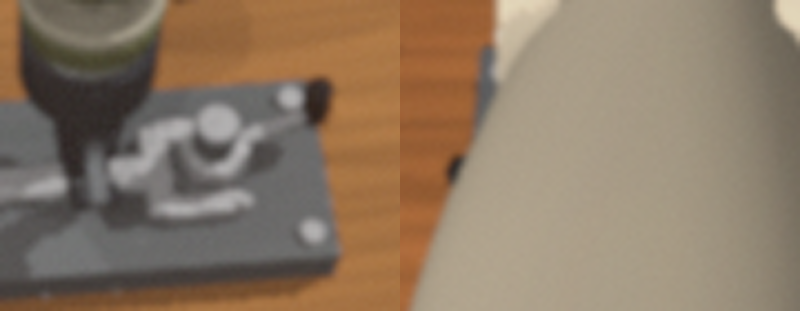

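The left half of the crop (scene camera) shows the jaws straddling the lower nut, with the stud top at (218,122) and the knob at (318,100). In the right half (top camera) the arm hides everything. I'll check the stud position and keep pressing in.

Run:
```python
from h import *
c=calib('scene'); k=1/4.444
for n,x,y,z in [('stud',218,122,.09),('knob',320,85,.09),('jawtip near',248,200,.042),('jaw back near',155,208,.042)]: print(n,ray(c,275+x*k,202+y*k,z))
```

```text
stud [0.56503556 0.13014245 0.09      ]
knob [0.54983477 0.19307267 0.09      ]
jawtip near [0.59320878 0.1463351  0.042     ]
jaw back near [0.59031904 0.0917176  0.042     ]
```

>>> carry_out(plan=[[[0,0,0,0,0.5,0,10],[0,0,0,0,1,0,10],[0,0,0,0,1,0,10]]])

```text
clock: 8.85
tcp_pos: [0.56, 0.0513, 0.0349]
orientation: [0.0, 0.723, 0.691, 0.0]
wrist_force: [-0.1, -0.6, -0.2]
finger_gap: 0.0172
grip_force: 79.1
```

>>> carry_out(plan=[[[0,0,0,0,0.5,0,10],[0,0,0,0.1,1,0,10],[0,0,0,0.1,1,0,10]]])

```text
clock: 9.15
tcp_pos: [0.56, 0.0524, 0.0349]
orientation: [0.0, 0.723, 0.691, 0.0]
wrist_force: [-1.5, -1.6, -1.0]
finger_gap: 0.017
grip_force: 79.2
```

>>> carry_out(plan=[[[0,0,0,0,0.5,0,10],[0,0,0,0,1,0,10],[0,0,0,0,1,0,10]]])

```text
clock: 9.45
tcp_pos: [0.56, 0.0533, 0.0348]
orientation: [0.0, 0.723, 0.691, 0.0]
wrist_force: [-0.2, -1.1, -0.5]
finger_gap: 0.0174
grip_force: 79.2
```

>>> carry_out(plan=[[[0,0,0,0,0.5,0,10],[0,0,0,0,1,0,10],[0,0,0,0,1,0,10]]])

```text
clock: 9.75
tcp_pos: [0.56, 0.0535, 0.0349]
orientation: [0.001, 0.723, 0.691, -0.001]
wrist_force: [0.1, -4.8, -0.9]
finger_gap: 0.0167
grip_force: 79.2
```

Run:
```python
from h import *
s=monitor.get_state(); print(s['clock'],s['tcp_pos'],s['wrist_force'],s['ft_torque'])
im,c=snap('wrist','w5.png')
np.savez('w5.npz',**c)
p=s['tcp_pos']; print(proj(c,(.563,.124,.042)),proj(c,(.563,.128,.042)))
cv2.imwrite('pics/w5b.png',cv2.resize(im[:,:,::-1],(800,600),interpolation=cv2.INTER_CUBIC))
```

```text
9.75 [0.56003573 0.05351691 0.0348531 ] [ 0.09583689 -4.75286211 -0.87072808] [-0.98720293  0.04629457  0.02947474]
[284.56524832 136.95926789] [284.09969749 126.36651662]
```

View pics/w5b.png

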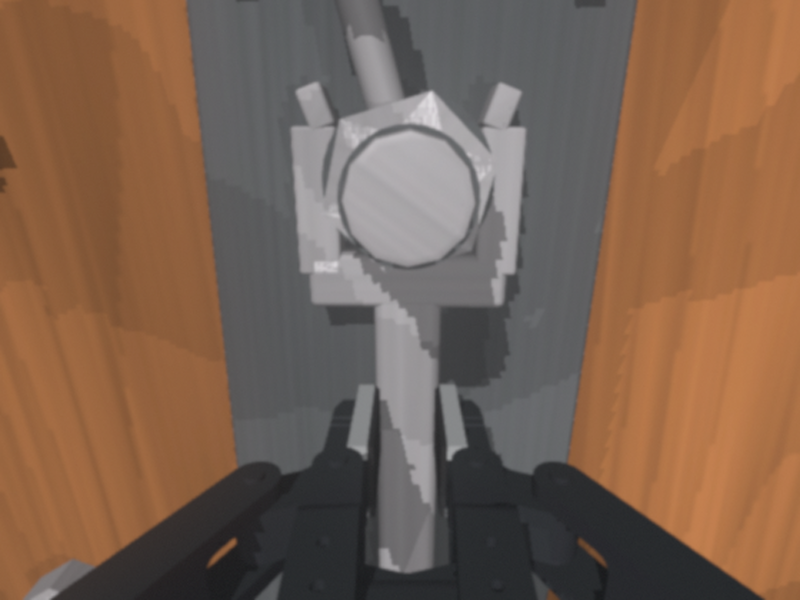

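The wrist view shows the nut deep in the mouth: stud circle at (410,197), jaws either side, lever bar leaving at (365,50). The push force stepped to 4.8 N, so the spanner is home. I'll relax the push, release, rise and relocate the lever.

>>> carry_out(plan=[[[0,0,0,0,-0.6,0,10],[0,0,0,0,-0.6,0,24],[0,0,0,0,-0.6,0,28],[0,0,0,0,-0.6,0,34],[0,0,0,0,-0.6,0,40],[0,0,0,0,-0.6,0,40],[0,0,0,0,-0.6,10,40],[0,0,0,0,-0.6,30,40],[0,0,0,0,-5,60,40],[0,0,0,0,-15,90,40],[0,0,0,0,-15,110,40],[0,0,0,0,-15,120,40],[0,0,0,0,-15,120,40]]])

```text
clock: 11.1
tcp_pos: [0.5611, 0.0393, 0.1567]
orientation: [0.001, 0.723, 0.691, 0.001]
wrist_force: [0.2, 0.1, -0.7]
finger_gap: 0.04
grip_force: 0.0
```

Run:
```python
from h import *
c=dict(np.load('w5.npz')); print('stud',ray(c,410*.7,197*.7,.092))
im,c=snap('wrist','w6.png'); s=monitor.get_state(); print(s['clock'],s['tcp_pos'],s['wrist_force'],s['joint_pos'])
np.savez('w6.npz',**c)
cv2.imwrite('pics/w6b.png',cv2.resize(im[:,:,::-1],(800,600),interpolation=cv2.INTER_CUBIC))
```

```text
stud [0.56379108 0.12890592 0.092     ]
11.15 [0.56024432 0.03941457 0.15522007] [-0.68302332  0.32917654 -0.0981521 ] [-7.27353708e-02  3.19686983e-01 -1.34021630e-01  1.11592921e+00
  7.99855539e-05  1.54287203e+00]
```

View pics/w6b.png

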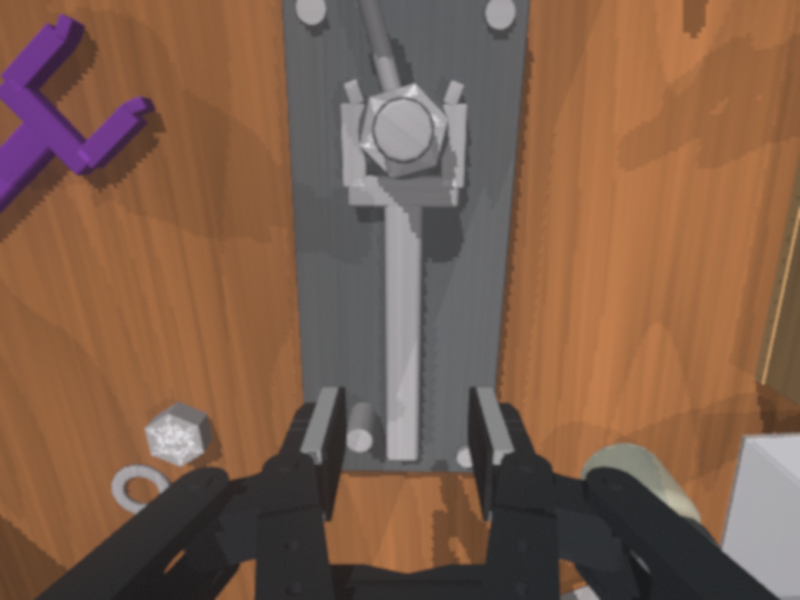

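The released spanner lies flat on the plate with the nut in its mouth: jaws 345-465, stud (403,130), handle straight down to (403,460), post at (360,430) beside it. Now I work out the lever angle and the push arc.

```bash
cat > arc.py <<'E'
from h import *
S=np.array([.5638,.129])
def tcp(th,d): # deg, mm
    t=np.radians(th); return S+.065*np.array([np.cos(t),np.sin(t)])-d/1e3*np.array([np.sin(t),-np.cos(t)])
E
python3 - <<'E'
from arc import *
c=dict(np.load('w6.npz'));k=.7
print('stud',ray(c,403*k,130*k,.092))
b=[ray(c,370*k,0,.0575),ray(c,390*k,75*k,.0575)]
for p in b: 
    d=p[:2]-S; print(p,np.degrees(np.arctan2(d[1],d[0])))
a=b[0]-b[1]; print(np.degrees(np.arctan2(a[1],a[0])))
T=cv2.imread('pics/top0.png')
ct=calib('top'); print('knob top pic',ray(ct,190+33/3,130+131/3,.09))
for th in(104,106): print(th,tcp(th,0),tcp(th,40))
E
```

```text
stud [0.5636642  0.12814852 0.092     ]
[0.55184362 0.18209259 0.0575    ] 102.69121624099894
[0.55883296 0.15241295 0.0575    ] 101.9776740905811
103.25129911016681
knob top pic [0.54882968 0.18706098 0.09      ]
104 [0.54807508 0.19206922] [0.50926325 0.18239235]
106 [0.54588357 0.19148201] [0.5074331  0.18045652]
```

>>> carry_out(plan=[[[0,0,0.04,-10,25,0,0],[0,0,0.1,-20,55,0,0],[0,0,0.17,-30,85,0,0],[0,0,0.23,-40,115,0,0],[0,0,0.281,-50,138,0,0],[0,0,0.281,-50.5,143.5,-5,0],[0,0,0.281,-50.5,143.5,-25,0],[0,0,0.281,-50.5,143.5,-50,0],[0,0,0.281,-50.5,143.5,-70,0],[0,0,0.281,-50.5,143.5,-84,0],[0,0,0.281,-50.5,143.5,-89,0],[0,0,0.281,-50.5,143.5,-89,0],[0,0,0.281,-50.5,143.5,-89,0]]], squeeze=40)

```text
clock: 12.45
tcp_pos: [0.5098, 0.1826, 0.0659]
orientation: [0.0, 0.619, 0.785, 0.0]
wrist_force: [0.8, -0.2, 0.8]
finger_gap: 0.0004
grip_force: 0.0
```

Run:
```python
from arc import *
s=monitor.get_state(); print(s['clock'],s['tcp_pos'],s['wrist_force'],s['finger_gap'],s['orientation'])
im,c=snap('wrist','w7.png'); np.savez('w7.npz',**c)
im2,c2=snap('scene','s7.png')
u,v=proj(c2,(.545,.16,.06)).round().astype(int)
a=cv2.resize(im[:,:,::-1],(400,300)); b=cv2.resize(im2[v-35:v+35,u-47:u+47,::-1],(400,300),interpolation=cv2.INTER_CUBIC)
cv2.imwrite('pics/c7.png',np.hstack([a,b]))
```

```text
12.45 [0.50978395 0.18259269 0.0659315 ] [ 0.80330753 -0.23611746  0.76792195] 0.0003826156176019271 [8.27514880e-05 6.19167031e-01 7.85259308e-01 2.73365622e-05]
```

View pics/c7.png

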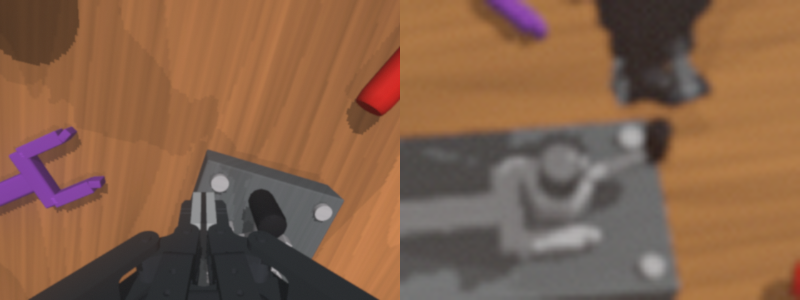

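The left half (wrist) shows the shut fingers beside the knob at (265,210), with free space between. The right half (scene) shows the spanner still on the nut. Approach to contact.

>>> carry_out(plan=[[[0,0,0,4.9,1.2,0,0],[0,0,0,8.7,2.1,0,0],[0,0,0,10.7,2.6,0,0],[0,0,0,12.6,3,0,0],[0,0,0,13.6,3.3,0,0],[0,0,0,13.6,3.3,0,0]]])

```text
clock: 13.15
tcp_pos: [0.5232, 0.1861, 0.0658]
orientation: [0.0, 0.619, 0.785, 0.0]
wrist_force: [0.2, 0.3, 0.5]
finger_gap: 0.0004
grip_force: 0.0
```

>>> carry_out(plan=[[[0,0,0,1,0.2,0,0],[0,0,0,1.9,0.5,0,0],[0,0,0,2.9,0.7,0,0],[0,0,0,2.9,0.7,0,0]]])

```text
clock: 13.55
tcp_pos: [0.5261, 0.1868, 0.0658]
orientation: [0.0, 0.619, 0.785, 0.0]
wrist_force: [-0.4, 0.3, 0.7]
finger_gap: -0.0002
grip_force: 0.0
```

>>> carry_out(plan=[[[0,0,0,1,0.2,0,0],[0,0,0,1.9,0.5,0,0],[0,0,0,2.9,0.7,0,0],[0,0,0,2.9,0.7,0,0]]])

```text
clock: 13.95
tcp_pos: [0.5288, 0.1876, 0.0658]
orientation: [-0.0, 0.619, 0.785, -0.0]
wrist_force: [-1.8, 1.2, 0.8]
finger_gap: 0.0002
grip_force: 0.8
```

Light contact. Tabulate the arc about the stud from here.

Run:
```python
from arc import *
P=np.array([.5290,.1878])
for f in np.arange(0,1.01,.03):
    R=np.array([[np.cos(f),np.sin(f)],[-np.sin(f),np.cos(f)]]); print(round(f,2),((S+R@(P-S)-P)*1e3).round(1))
```

```text
0.0 [0. 0.]
0.03 [1.8 1. ]
0.06 [3.6 2. ]
0.09 [5.4 2.9]
0.12 [7.3 3.7]
0.15 [9.2 4.5]
0.18 [11.1  5.3]
0.21 [13.  6.]
0.24 [15.   6.6]
0.27 [16.9  7.2]
0.3 [18.9  7.7]
0.33 [20.9  8.1]
0.36 [22.9  8.5]
0.39 [25.   8.8]
0.42 [27.   9.1]
0.45 [29.   9.3]
0.48 [31.1  9.4]
0.51 [33.1  9.5]
0.54 [35.2  9.5]
0.57 [37.2  9.5]
0.6 [39.3  9.4]
0.63 [41.3  9.2]
0.66 [43.4  9. ]
0.69 [45.4  8.7]
0.72 [47.4  8.4]
0.75 [49.4  7.9]
0.78 [51.4  7.5]
0.81 [53.4  6.9]
0.84 [55.4  6.4]
0.87 [57.3  5.7]
0.9 [59.2  5. ]
0.93 [61.1  4.2]
0.96 [63.   3.4]
0.99 [64.9  2.6]
```

>>> carry_out(plan=[[[0,0,-0.03,1.8,1,0,0],[0,0,-0.06,3.6,2,0,0],[0,0,-0.09,5.4,2.9,0,0],[0,0,-0.12,7.3,3.7,0,0],[0,0,-0.15,9.2,4.5,0,0],[0,0,-0.15,9.2,4.5,0,0]]])

```text
clock: 14.55
tcp_pos: [0.5375, 0.1921, 0.0656]
orientation: [-0.0, 0.676, 0.737, -0.0]
wrist_force: [-3.1, 0.4, 1.4]
finger_gap: -0.0003
grip_force: 1.5
```

>>> carry_out(plan=[[[0,0,-0.03,1.9,0.8,0,0],[0,0,-0.06,3.8,1.5,0,0],[0,0,-0.09,5.8,2.1,0,0],[0,0,-0.12,7.7,2.7,0,0],[0,0,-0.15,9.7,3.2,0,0],[0,0,-0.18,11.7,3.6,0,0],[0,0,-0.21,13.7,4.0,0,0],[0,0,-0.24,15.8,4.3,0,0],[0,0,-0.27,17.8,4.6,0,0],[0,0,-0.3,19.8,4.8,0,0],[0,0,-0.3,19.8,4.8,0,0]]])

```text
clock: 15.65
tcp_pos: [0.5583, 0.1968, 0.0658]
orientation: [0.0, 0.779, 0.627, 0.0]
wrist_force: [-3.8, 1.1, -0.2]
finger_gap: 0.0
grip_force: 1.7
```

Run:
```python
from h import *
s=monitor.get_state(); print(s['clock'],s['tcp_pos'],s['wrist_force'],s['ft_torque'])
im2,c2=snap('scene','s8.png')
```

```text
15.65 [0.55827247 0.19682637 0.06576977] [-3.79154717  1.10596345 -0.20092627] [0.22972746 0.65137638 0.01328979]
```

>>> carry_out(plan=[[[0,0,-0.015,1,0.1,0,0],[0,0,-0.03,2.1,0.1,0,0],[0,0,-0.045,3.1,0.2,0,0],[0,0,-0.06,4.1,0.2,0,0],[0,0,-0.075,5.1,0.2,0,0],[0,0,-0.09,6.2,0.2,0,0],[0,0,-0.105,7.2,0.2,0,0],[0,0,-0.12,8.2,0.2,0,0],[0,0,-0.12,8.2,0.2,0,0]]])

```text
clock: 16.6
tcp_pos: [0.5663, 0.197, 0.0658]
orientation: [0.0, 0.815, 0.579, 0.0]
wrist_force: [-3.2, 1.3, 0.2]
finger_gap: 0.0
grip_force: 1.9
```

>>> carry_out(plan=[[[0,0,-0.015,1,0,0,0],[0,0,-0.03,2.1,-0.1,0,0],[0,0,-0.03,2.1,-0.1,0,0]]])

```text
clock: 16.9
tcp_pos: [0.5684, 0.1969, 0.0658]
orientation: [0.0, 0.824, 0.567, 0.0]
wrist_force: [-3.6, 1.6, 0.2]
finger_gap: -0.0001
grip_force: 1.9
```

>>> carry_out(plan=[[[0,0,-0.015,1,-0.1,0,0],[0,0,-0.03,2,-0.2,0,0],[0,0,-0.03,2,-0.2,0,0]]])

```text
clock: 17.2
tcp_pos: [0.5704, 0.1967, 0.0658]
orientation: [0.0, 0.832, 0.555, 0.0]
wrist_force: [-3.0, 1.0, -0.0]
finger_gap: 0.0001
grip_force: 1.9
```

f≈0.63. Keep going in 2 mm checked steps.

>>> carry_out(plan=[[[0,0,-0.015,1,-0.1,0,0],[0,0,-0.03,2.1,-0.2,0,0],[0,0,-0.03,2.1,-0.2,0,0]]])

```text
clock: 17.5
tcp_pos: [0.5725, 0.1965, 0.0658]
orientation: [0.0, 0.84, 0.542, 0.0]
wrist_force: [-2.9, 1.8, 0.3]
finger_gap: 0.0002
grip_force: 1.9
```

>>> carry_out(plan=[[[0,0,-0.015,1,-0.1,0,0],[0,0,-0.03,2,-0.3,0,0],[0,0,-0.03,2,-0.3,0,0]]])

```text
clock: 17.8
tcp_pos: [0.5745, 0.1962, 0.0659]
orientation: [0.0, 0.848, 0.53, 0.0]
wrist_force: [-2.9, 2.3, 0.6]
finger_gap: -0.0
grip_force: 1.9
```

>>> carry_out(plan=[[[0,0,-0.015,1,-0.2,0,0],[0,0,-0.03,2,-0.3,0,0],[0,0,-0.03,2,-0.3,0,0]]])

```text
clock: 18.1
tcp_pos: [0.5765, 0.1959, 0.0658]
orientation: [0.0, 0.856, 0.517, 0.0]
wrist_force: [-3.6, 1.5, 0.6]
finger_gap: -0.0001
grip_force: 1.9
```

>>> carry_out(plan=[[[0,0,-0.015,1,-0.2,0,0],[0,0,-0.03,2,-0.4,0,0],[0,0,-0.03,2,-0.4,0,0]]])

```text
clock: 18.4
tcp_pos: [0.5785, 0.1955, 0.0659]
orientation: [0.0, 0.864, 0.504, 0.0]
wrist_force: [-2.5, 2.8, 0.3]
finger_gap: 0.0003
grip_force: 1.9
```

>>> carry_out(plan=[[[0,0,-0.015,1,-0.2,0,0],[0,0,-0.03,2,-0.4,0,0],[0,0,-0.03,2,-0.4,0,0]]])

```text
clock: 18.7
tcp_pos: [0.5805, 0.1951, 0.0658]
orientation: [0.0, 0.871, 0.491, 0.0]
wrist_force: [-2.5, 2.7, -0.1]
finger_gap: -0.0002
grip_force: 1.9
```

>>> carry_out(plan=[[[0,0,-0.015,1,-0.3,0,0],[0,0,-0.03,2,-0.6,0,0],[0,0,-0.03,2,-0.6,0,0]]])

```text
clock: 19.0
tcp_pos: [0.5825, 0.1945, 0.0658]
orientation: [0.0, 0.879, 0.478, 0.0]
wrist_force: [-2.9, 3.3, 0.5]
finger_gap: 0.0002
grip_force: 1.9
```

>>> carry_out(plan=[[[0,0,-0.015,1,-0.3,0,0],[0,0,-0.03,2,-0.6,0,0],[0,0,-0.03,2,-0.6,0,0]]])

```text
clock: 19.3
tcp_pos: [0.5845, 0.1939, 0.0659]
orientation: [0.0, 0.886, 0.464, 0.0]
wrist_force: [-2.9, 3.2, 1.0]
finger_gap: 0.0002
grip_force: 1.9
```

>>> carry_out(plan=[[[0,0,-0.015,1,-0.3,0,0],[0,0,-0.03,1.9,-0.7,0,0],[0,0,-0.03,1.9,-0.7,0,0]]])

```text
clock: 19.6
tcp_pos: [0.5865, 0.1932, 0.0659]
orientation: [0.0, 0.892, 0.451, 0.0]
wrist_force: [-2.3, 3.3, 0.8]
finger_gap: 0.0
grip_force: 1.9
```

>>> carry_out(plan=[[[0,0,-0.015,1,-0.3,0,0],[0,0,-0.03,1.9,-0.7,0,0],[0,0,-0.03,1.9,-0.7,0,0]]])

```text
clock: 19.9
tcp_pos: [0.5884, 0.1925, 0.0659]
orientation: [0.0, 0.899, 0.438, 0.0]
wrist_force: [-2.2, 3.6, 1.1]
finger_gap: -0.0004
grip_force: 1.9
```

>>> carry_out(plan=[[[0,0,-0.015,1,-0.4,0,0],[0,0,-0.03,1.9,-0.8,0,0],[0,0,-0.03,1.9,-0.8,0,0]]])

```text
clock: 20.2
tcp_pos: [0.5901, 0.1918, 0.0659]
orientation: [-0.0, 0.906, 0.424, 0.0]
wrist_force: [-2.3, 4.8, 0.9]
finger_gap: 0.0002
grip_force: 2.3
```

>>> carry_out(plan=[[[0,0,-0.01,0.6,-0.3,0,0],[0,0,-0.015,1,-0.4,0,0],[0,0,-0.015,1,-0.4,0,0]]])

```text
clock: 20.5
tcp_pos: [0.5908, 0.1917, 0.0658]
orientation: [-0.0, 0.909, 0.418, -0.0]
wrist_force: [-2.7, 4.5, 1.6]
finger_gap: 0.0002
grip_force: 2.9
```

>>> carry_out(plan=[[[0,0,-0.01,0.6,-0.4,0,0],[0,0,-0.015,0.9,-0.6,0,0],[0,0,-0.015,0.9,-0.6,0,0]]])

```text
clock: 20.8
tcp_pos: [0.5914, 0.1914, 0.0658]
orientation: [-0.001, 0.912, 0.411, -0.0]
wrist_force: [-3.9, 6.0, 2.3]
finger_gap: -0.0002
grip_force: 3.4
```

The stop is felt: force is climbing and the TCP is lagging. Push straight along the tangent now.

>>> carry_out(plan=[[[0,0,0,0.6,-0.5,0,0],[0,0,0,1.2,-1,0,0],[0,0,0,1.2,-1,0,0]]])

```text
clock: 21.1
tcp_pos: [0.5923, 0.1908, 0.0659]
orientation: [-0.001, 0.912, 0.411, -0.0]
wrist_force: [-4.5, 6.2, 2.1]
finger_gap: 0.0
grip_force: 4.1
```

>>> carry_out(plan=[[[0,0,0,0.6,-0.5,0,0],[0,0,0,1.2,-1,0,0],[0,0,0,1.2,-1,0,0]]])

```text
clock: 21.4
tcp_pos: [0.5931, 0.1902, 0.0658]
orientation: [-0.002, 0.911, 0.411, -0.0]
wrist_force: [-5.6, 8.7, 2.8]
finger_gap: -0.0002
grip_force: 4.9
```

Run:
```python
from arc import *
s=monitor.get_state(); print(s['clock'],s['tcp_pos'],s['wrist_force'],s['ft_torque'],s['tau'],s['orientation'])
im,c=snap('scene','s9.png')
# knob: dark blob; handle/spanner angle via change against s8
a=cv2.imread('pics/s8.png');b=cv2.imread('pics/s9.png')
for n,i in(('s8',a),('s9',b)):
    g=i[215:260,300:370].mean(2).astype(int)
    m=(g<38).astype(np.uint8); k=cv2.connectedComponentsWithStats(m)
    print(n,[(k[2][j].tolist(),k[3][j].round(1).tolist()) for j in range(1,k[0]) if k[2][j][4]>10])
print('pred knob at angles',[(x,proj(c,(*tcp(x,0),.073)).round(1)) for x in (103,76,60,55,50,45)])
```

```text
21.4 [0.59313367 0.19017803 0.0658111 ] [-5.5909643   8.70668717  2.82939747] [1.52200274 1.02716909 0.00622986] [-6.08671144e+00 -5.40304828e+01  2.84352028e+01 -1.64740216e+00
 -2.55701579e+00  1.52454298e-02] [-1.61664833e-03  9.11490990e-01  4.11316734e-01 -3.24699197e-04]
s8 []
s9 []
pred knob at angles [(103, array([345.9, 224.2])), (76, array([348.4, 234.4])), (60, array([347.3, 240.5])), (55, array([346.5, 242.3])), (50, array([345.6, 244.1])), (45, array([344.4, 245.7]))]
```

>>> carry_out(plan=[[[0,0,0,0.7,-0.3,0,0],[0,0,0,1.4,-0.7,0,0],[0,0,0,1.4,-0.7,0,0]]])

```text
clock: 21.75
tcp_pos: [0.594, 0.1898, 0.0657]
orientation: [-0.002, 0.911, 0.411, -0.001]
wrist_force: [-6.6, 9.0, 2.9]
finger_gap: 0.0004
grip_force: 5.6
```

>>> carry_out(plan=[[[0,0,0,0.7,-0.4,0,0],[0,0,0,1.4,-0.8,0,0],[0,0,0,1.4,-0.8,0,0]]])

```text
clock: 22.05
tcp_pos: [0.5947, 0.1892, 0.0656]
orientation: [-0.002, 0.911, 0.412, -0.001]
wrist_force: [-8.2, 10.1, 3.6]
finger_gap: -0.0005
grip_force: 6.4
```

>>> carry_out(plan=[[[0,0,0,0.7,-0.5,0,0],[0,0,0,1.4,-1,0,0],[0,0,0,1.9,-1.4,0,0],[0,0,0,1.9,-1.4,0,0],[0,0,0,1.9,-1.4,0,0]]])

```text
clock: 22.55
tcp_pos: [0.5959, 0.1884, 0.0655]
orientation: [-0.003, 0.911, 0.412, -0.002]
wrist_force: [-9.4, 12.5, 4.0]
finger_gap: 0.0
grip_force: 7.6
```

15.6 N. Add a touch more and hold for about 0.9 s.

>>> carry_out(plan=[[[0,0,0,0.6,-0.5,0,0],[0,0,0,0.6,-0.5,0,0],[0,0,0,0.6,-0.5,0,0],[0,0,0,0.6,-0.5,0,0],[0,0,0,0.6,-0.5,0,0],[0,0,0,0.6,-0.5,0,0],[0,0,0,0.6,-0.5,0,0],[0,0,0,0.6,-0.5,0,0],[0,0,0,0.6,-0.5,0,0]]])

```text
clock: 23.45
tcp_pos: [0.5962, 0.1881, 0.0654]
orientation: [-0.003, 0.911, 0.412, -0.002]
wrist_force: [-10.1, 11.9, 3.6]
finger_gap: -0.0002
grip_force: 8.0
```

>>> carry_out(plan=[[[0,0,0,0.5,-0.5,0,0],[0,0,0,0.5,-0.5,0,0],[0,0,0,0.5,-0.5,0,0],[0,0,0,0.5,-0.5,0,0],[0,0,0,0.5,-0.5,0,0],[0,0,0,0.5,-0.5,0,0],[0,0,0,0.5,-0.5,0,0],[0,0,0,0.5,-0.5,0,0]]])

```text
clock: 24.25
tcp_pos: [0.5967, 0.1878, 0.0654]
orientation: [-0.003, 0.911, 0.412, -0.002]
wrist_force: [-10.9, 12.3, 4.5]
finger_gap: 0.0001
grip_force: 8.2
```

>>> carry_out(plan=[[[0,0,0,-2,1.8,0,0],[0,0,0,-5,4.4,0,0],[0,0,0,-10,9,0,0],[0,0,0,-18,16,0,0],[0,0,0,-26,23,0,0],[0,0,0,-30,26,5,0],[0,0,0,-30,26,25,0],[0,0,0,-30,26,55,0],[0,0,0,-50,26,90,0],[0,0,0,-80,26,120,0],[0,0,0,-110,26,130,0],[0,0,0,-140,26,140,0],[0,0,0,-140,26,140,0],[0,0,0,-140,26,140,0]]])

```text
clock: 25.65
tcp_pos: [0.4603, 0.211, 0.2069]
orientation: [0.0, 0.912, 0.411, 0.001]
wrist_force: [0.2, 0.2, -0.5]
finger_gap: -0.0002
grip_force: 0.0
```

Run:
```python
from arc import *
s=monitor.get_state(); print(s['clock'],s['tcp_pos'],s['wrist_force'])
im,c=snap('scene','s10.png'); a=cv2.imread('pics/s7.png');b=cv2.imread('pics/s10.png')
# spanner handle pixels, before vs after: fit line to bright greyish pixels left of mouth
def line(i):
    h=cv2.cvtColor(i,cv2.COLOR_BGR2HSV).astype(int); R=i.astype(int)
    m=np.zeros(i.shape[:2],np.uint8)
    pts=[]
    g=R.mean(2)
    for d in range(105,150,5):
        p0=S+np.array([-.052,-.9986])*d/1e3
        w=[g[int(round(v)),int(round(u))] for u,v in [proj(c,(p0[0]+x/1e3,p0[1],.042)) for x in range(-30,31,1)]]
        w=np.array(w); thr=(w.max()+np.median(w))/2; xs=np.arange(-30,31)[w>thr]; pts.append((d,xs.min(),xs.max()))
    return pts
print(line(a));print(line(b))
d=np.abs(a.astype(int)-b.astype(int)).max(2)>50
k=cv2.connectedComponentsWithStats(d.astype(np.uint8)); print([(k[2][j].tolist()) for j in range(1,k[0]) if k[2][j][4]>12])
# dark knob
g=b[200:265,300:375].astype(int).max(2); y,x=np.where(g<np.sort(g.ravel())[40]+5); print('knob px',300+np.median(x),200+np.median(y))
```

```text
25.65 [0.46028693 0.21100115 0.2068917 ] [ 0.22417752  0.19813601 -0.54048723]
[(105, np.int64(-5), np.int64(15)), (110, np.int64(-6), np.int64(14)), (115, np.int64(-6), np.int64(14)), (120, np.int64(-7), np.int64(13)), (125, np.int64(-4), np.int64(13)), (130, np.int64(-2), np.int64(12)), (135, np.int64(-2), np.int64(12)), (140, np.int64(-3), np.int64(11)), (145, np.int64(-3), np.int64(11))]
[(105, np.int64(-11), np.int64(6)), (110, np.int64(-12), np.int64(5)), (115, np.int64(-12), np.int64(5)), (120, np.int64(-13), np.int64(7)), (125, np.int64(-4), np.int64(7)), (130, np.int64(-2), np.int64(6)), (135, np.int64(-2), np.int64(6)), (140, np.int64(-3), np.int64(5)), (145, np.int64(-6), np.int64(5))]
[[322, 0, 16, 22, 194], [325, 0, 82, 106, 4428], [391, 0, 18, 31, 276], [417, 0, 11, 26, 206], [279, 2, 10, 7, 27], [414, 2, 3, 20, 22], [262, 12, 8, 4, 17], [400, 24, 18, 8, 105], [278, 49, 22, 5, 37], [330, 76, 18, 48, 432], [340, 78, 11, 19, 38], [265, 105, 8, 7, 15], [374, 104, 22, 11, 82], [344, 115, 40, 41, 655], [329, 123, 17, 32, 211], [373, 134, 11, 23, 82], [35, 147, 109, 59, 1240], [359, 147, 14, 14, 113], [330, 154, 16, 17, 88], [337, 156, 4, 6, 17], [159, 167, 5, 23, 71], [343, 166, 24, 13, 127], [329, 169, 32, 48, 900], [13, 212, 12, 9, 44], [344, 219, 6, 11, 53], [275, 236, 33, 6, 116], [330, 238, 5, 4, 13], [342, 241, 6, 10, 44], [54, 255, 14, 12, 77], [133, 254, 5, 9, 21], [83, 275, 43, 56, 1084], [188, 297, 7, 8, 24]]
knob px 337.0 262.0
```

Peak push was about 16.4 N with the hold done, and the arm is clear. The handle moved 6–8 mm towards the post, as expected. I'll check numerically that the spanner has not slid off the nut lengthwise.

Run:
```python
from arc import *
c=calib('scene')
for f,off in(('s7.png',4),('s10.png',-2)):
    g=cv2.GaussianBlur(cv2.imread('pics/'+f),(0,0),.6).mean(2).astype(np.float32)
    for rng,lat in ((range(165,216,3),off*1.2),(range(-36,0,3),26),(range(-36,0,3),30)):
        P=[]
        for d in rng:
            p=S+np.array([-.052,-.9986])*d/1e3+np.array([.9986,-.052])*lat/1e3; P.append(proj(c,(*p,.042)))
        P=np.array(P,np.float32); print(f,rng[0],cv2.remap(g,P[:,0],P[:,1],cv2.INTER_LINEAR).ravel().round().astype(int))
```

```text
s7.png 165 [140 140 139 140 140 139 139 139 138 129 108  94  97 105 108  99  88]
s7.png -36 [106 107 106 111 133 153 158 161 169 173 173 171]
s7.png -36 [107 107 106 109 121 134 135 138 152 163 165 164]
s10.png 165 [133 137 139 139 139 139 139 139 138 127 104  87  81  82  82  82  82]
s10.png -36 [112 108 106 109 124 143 153 150 139 129 124 125]
s10.png -36 [104 106 106 108 117 131 136 131 127 125 120 122]
```

The tail edge (about 193 mm from the stud) and the jaw tip (about 24 mm ahead) are where they were, so the spanner is still fully home. Handing in.

```bash
python3 -c "
from h import *
print(order.hand_in())"
```

```text
the job is handed in; nothing more can be done
None
```

I handed the job in at about 26 s: the big spanner is home on the lower nut with its handle against the post, and the jam nut lever was pushed to its stop and held at about 15–16 N for over half a second. I never measured the lower nut's turn directly; the handle swung only about 3°. I did not look again at the jar, mug or small spanner after the push.

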